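# Drag the far ice pan home against the bench stop with a hook

### The arm

A 6-joint arm with a two-finger parallel gripper is mounted at the origin on the work surface. World frame = base frame: x ahead of the robot, y to its left, z up, the work surface at z = 0. Lengths are in mm, angles in degrees, forces in N, time in s.
With the tool pointing down it reaches from about 300 to 850 mm from the base axis. Payload 4.2 kg.
Tool frame: the origin (TCP) lies midway between the tips of the shut fingers; the grasp point (between the pads) lies 19 mm behind it; z points along the fingers, y is the direction in which the jaws open and shut (so a half turn about z gives the same grasp; the last joint's range is limited). The gripper opens to 91 mm and grips with 3 to 60 N. Pads are 32 mm wide; open, the fingers measure 118 mm over their backs; the gripper's body (76 mm by 178 mm) begins 60 mm behind the grasp point.
Start: joints at [-68.125, 18.312, 89.639, -0, 72.044, -1.146], TCP at [224.873, -529.221, 213.976] pointing down, gripper open.
Joint ranges: [-177.97, 177.97], [-48.28, 115.42], [12.27, 149.76], [-77.06, 257.06], [2.81, 150.46], [-146.56, 146.56]. Speed limits (degrees/s): [147.25, 147.25, 180, 180, 180, 180].

### API

Orientations are given as [roll, pitch, yaw] about the fixed x, y, z axes, in that order (R = Rz(yaw) Ry(pitch) Rx(roll)).
In Python, from workcell import env gives the robot as it stands.
- The arm moves only by the shell command python3 -m jog 'ROWS' [FORCE]. ROWS is JSON, a list of rows, each an object of numbers: "dx", "dy", "dz": the shift along the world's x, y, z in m; "wx", "wy", "wz": the turn, a rotation vector about the world's x, y, z in rad; "grip": the gripper's target within -1 to 1 (shut at 1, half-way at 0, fully open at -1). In form: [{"dx": .., "dy": .., "dz": .., "wx": .., "wy": .., "wz": .., "grip": ..}, ...]. A call has 1 to 10 rows; each row shifts and turns the commanded pose from where the row before left it; what a row does not reach is not made up. A row lasts 1/10 s, in which the tool goes at most 50 mm and 8.59 degrees, less where a joint would pass 70% of its speed; a pose out of reach is approached as far as the arm can. A call with a gripper value outside its range is refused whole. The fingers move at their own pace and stop on an object; FORCE is the grip in N (left out, the last holds). Time passes only in rows, so rows that do not move let the fingers close. It gives the time, the measured TCP pose, the force and the opening at its end, in the units of the state.
- env.state(): the state, without advancing time (a new reading comes with each control period).
- env.grab_frame(name): name is "scene" or "side" or "wrist"; returns the picture (420x560x3 uint8, red, green, blue); there is no depth.
- env.get_calibration(name): a dict with "fx", "fy", "cx", "cy" (pixels), "R" (3x3) and "t" (3): a world point X has camera coordinates R X + t. Camera axes: x right, y down, z forward; pixel columns grow to the right and rows downward; lengths in mm; the calibration is good to about 2 mm. The wrist camera is an equidistant fisheye: a pixel r from the principal point sees the ray r / f radians off the axis. A picture is of the moment at which its call begins: read the wrist's pose just before it. get_calibration takes no time and is no camera call; for the wrist camera it gives the pose at the moment of the call.
- env.job_done(): hands the job in, once; it reports no verdict.
The state is a dict: "time_s": time; "qpos": joint angles; "qvel": joint speeds; "effort": joint torques, N m; "ee_pos": TCP position; "ee_rot": TCP orientation; "force": force on the tool from outside, world axes, zero at the start; "torque": the same for the moment, N m; "gripper_width": finger opening in mm.
Only numpy, scipy, OpenCV 4.12 (cv2) and the standard library are available. Lean on these libraries where they do the work, as an engineer would, in place of code of your own. Each camera call takes 0.05 s, during which the arm holds its last target. There are 200 camera calls.

### The job

Lift the drag hook off its wooden rest, drop its prong into the pull loop of the far ice pan and draw the pan slowly toward you until it sits square against both posts of the bench stop; keep it pulled snug there for a moment, gently, because a hard pull or a bump cracks the ice. Then unhook, leaving the pan home with its ice standing in it, and lay the hook back on its rest. Touch the pan and the ice only with the hook, and leave the other things alone.

Things in the scene. Friction and masses are not known exactly. Their poses are not given: they have to be found in the camera images.
- hook_grip (a point): Centre of the drag hook's wooden handle (grasp it here from above, fingers closing along its y). Handle 115 mm long (x), 26 mm wide (y), 24 mm high. From its +x end an 8 mm steel rod goes on along +x at mid-height and bends down into a straight vertical prong. Whole tool about 0.2 kg, centre of mass within 25 mm of this point.
- hook_prong (a point): A point on the axis of the prong of the drag hook, 106 mm along +x from the handle centre and 22 mm below it. The prong is a round steel bar of 8 mm diameter; its rounded lower end is 42 mm below the handle centre, and the underside of the horizontal rod above it is 4 mm below the handle centre.
- rest_seat (a point): Where the handle's centre lies when the hook is on its fixed plywood rest, 58 mm above the bench; x points from handle to prong. Base 120 x 75 x 8 mm; two saddles 14 mm thick, 42 mm before and behind this point, tops 46 mm above the bench, lips 36 mm apart reaching up to 58 mm; between the saddles (70 mm) is room for fingers. The rest may stand to the left or to the right.
- ice_pan: Loose open steel pan, 140 mm (x) by 200 mm (y), walls 50 mm high and 4 mm thick. Origin at the centre of its underside; its front, with the pull loop, faces -x (towards the robot). About 0.4 kg, and it carries the ice, about 0.5 kg more (both vary by a third); it slides on the rubber bench top with a friction that varies.
- pan_front (a point): Middle of the bottom edge of the pan's front face, 70 mm along -x from the pan's origin; axes as the pan's.
- pan_loop (a point): Middle of the cross bar of the pan's pull loop: a round steel bar of 8 mm diameter, 42 mm above the bench, 50 mm long along y, 38 mm in front of the front face, joined to it by a bar at each end. Free opening between cross bar and front face 34 mm (x), between the side bars 42 mm (y); the prong goes down into it from above.
- ice_blank: Loose rough-cut block of clear ice, 70 x 80 x 95 mm high, standing in the pan, origin at the centre of its underside. Its base stands 4 mm above the bench.
- bench_stop: Stop fixed to the bench: steel plate 100 x 200 x 6 mm (its edge 16 mm short of the origin) with a low cross bar (top 14 mm above the bench) and two posts, centred 75 mm to either side, 30 mm wide, 26 mm thick, 58 mm high, 120 mm free between them for loop and hook. Origin on the bench, midway between the posts, on the nominal plane of the faces that meet the pan; +x points from the robot to the pan.
- chisel_caddy: Bystander, fixed: plywood block 130 x 80 x 50 mm with three upright chisel handles, up to 90 mm high in all; origin at the centre of its underside.
- mug_centre (a point): Bystander: centre of a white mug, 76 mm across, 85 mm high.
- offcut_centre (a point): Bystander: centre of a small ice offcut, 60 x 50 x 45 mm.
- chisel_centre (a point): Bystander: middle of a flat chisel that lies on the bench, 240 mm long along x, 24 mm high.
- drag_hook: The drag hook as a whole; origin at the centre of the underside of its wooden handle, 12 mm below the handle centre; x runs from handle to prong, z up.
- stop_mid (a point): 36 mm above the stop's origin, same axes. Bar and posts are clamped in slots up to 10 mm nearer or farther along x than the nominal plane; this is not measured, so feel for the pan's home. Snug (aim for 12 N): the pan presses on the posts with more than 7 N for 0.3 s while the hook pulls; more than 18 N there cracks the ice. Sliding the pan takes about 3 to 10 N by itself.
Things that resemble listed ones, but are neither listed nor needed, are in the scene too. What is shaped like the drag_hook but blue or orange is not meant.

How it is judged:
By the outcome, as a careful person would: the job done as asked, in the order asked, and still so for the second after the job is handed in, with the robot touching nothing.
It also fails if it takes over 69 s, if anything falls off the work surface, if the arm or the gripper's body presses on something with over 40 N, if the wrist force passes 120 N, or if a joint passes its speed limit or range.

## Working session

There is one attempt and no reset: what is moved stays moved. The work goes in short steps, Python scripts to look and compute and a shell command to move; the robot and the scene stay as the last step left them, time stands still between calls to the robot, and variables do not carry over. Pictures are saved under pics/ and viewed, about 8 in all and at most 12, crops included, and the job is handed in when it is done.

```bash
mkdir -p pics; ls; python3 - <<'E'
from workcell import env
import cv2,pickle
d={}
for n in ("scene","side","wrist"):
    c=env.get_calibration(n);im=env.grab_frame(n);d[n]=(c,im)
    cv2.imwrite(f"pics/{n}0.png",im[:,:,::-1])
    print(n,{k:(v if not hasattr(v,'round') else v.round(3).tolist()) for k,v in c.items()})
pickle.dump(d,open("d0.pkl","wb"))
print(env.state())
E
```

```text
pics
scene {'fx': 388.15279936970245, 'fy': 388.15279936970245, 'cx': 278.0675052616201, 'cy': 209.04028155229838, 'R': [[-0.174, 0.985, 0.009], [0.827, 0.151, -0.541], [-0.534, -0.086, -0.841]], 't': [-9.488, -406.096, 1475.524]}
side {'fx': 477.5812201663528, 'fy': 477.5812201663528, 'cx': 286.77495592507233, 'cy': 211.52669838482043, 'R': [[-0.801, -0.598, -0.009], [-0.402, 0.55, -0.732], [0.443, -0.583, -0.681]], 't': [477.721, 207.74, 1362.275]}
wrist {'fx': 325.19226210127806, 'fy': 325.19226210127806, 'cx': 276.0677995786307, 'cy': 213.3067299754928, 'R': [[0.392, -0.92, -0.002], [-0.878, -0.374, 0.297], [-0.274, -0.115, -0.955]], 't': [-574.32, -34.404, 392.123]}
{'time_s': 0.15, 'qpos': array([-6.81241946e+01,  1.83459804e+01,  8.96899799e+01,  4.73262462e-04,
        7.20429145e+01, -1.14487319e+00]), 'qvel': array([-0.04103818, -0.07201896, -0.17867956,  0.03947633,  0.02747239,
       -0.01560307]), 'effort': array([ 4.72946922e-04, -4.12772655e+01, -2.32154614e+01,  7.26698921e-02,
        4.33503266e-02, -1.06757950e-04]), 'ee_pos': array([ 224.73702297, -528.8621623 ,  213.28830812]), 'ee_rot': array([-1.79921150e+02, -2.02587346e-03,  2.30205310e+01]), 'force': array([-0.06038605,  0.08278603, -0.87159898]), 'torque': array([ 0.00592742,  0.02573465, -0.01286317]), 'gripper_width': 90.75609647039022}
```

View pics/scene0.png

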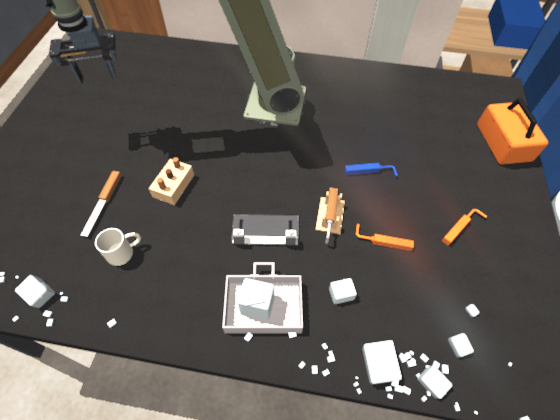

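View pics/side0.png

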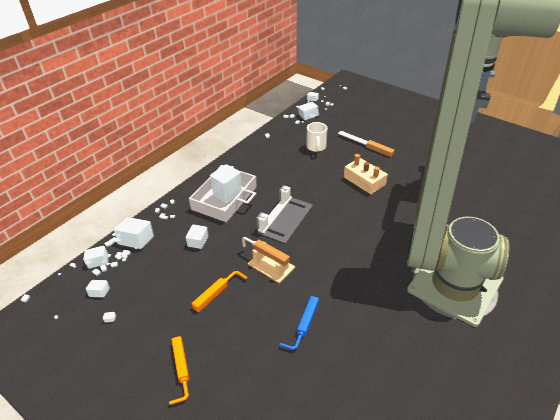

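The scene picture shows three lookalikes in the air or on the bench: blue (370,169), orange (388,240) and orange (463,228). The brown-handled one at (331,215) lies on a plywood rest, so it is the drag hook. The pan is at (263,303), with its loop at (263,270). The stop is at (265,230). Next I'll confirm in enlarged crops.

```bash
python3 - <<'E'
import cv2,pickle,numpy as np
d=pickle.load(open("d0.pkl","rb"))
S=d["scene"][1][:,:,::-1];T=d["side"][1][:,:,::-1]
def crop(im,x0,y0,w,h,k,step):
    o=cv2.resize(im[y0:y0+h,x0:x0+w],None,fx=k,fy=k,interpolation=cv2.INTER_CUBIC)
    for x in range(-(-x0//step)*step,x0+w,step):
        cv2.line(o,((x-x0)*k,0),((x-x0)*k,6),(0,255,255),1);cv2.putText(o,str(x),((x-x0)*k,16),0,.35,(0,255,255),1)
    for y in range(-(-y0//step)*step,y0+h,step):
        cv2.line(o,(0,(y-y0)*k),(6,(y-y0)*k),(0,255,255),1);cv2.putText(o,str(y),(8,(y-y0)*k+4),0,.35,(0,255,255),1)
    return o
def put(a,b,n):
    c=np.zeros((max(a.shape[0],b.shape[0]),a.shape[1]+b.shape[1],3),np.uint8)
    c[:a.shape[0],:a.shape[1]]=a;c[:b.shape[0],a.shape[1]:]=b;cv2.imwrite(n,c);print(c.shape)
put(crop(S,308,180,46,70,8,10),crop(T,236,230,62,54,7,10),"pics/hook1.png")
put(crop(S,216,208,94,130,4,10),crop(T,186,160,132,82,3,10),"pics/pan1.png")
E
```

```text
(560, 802, 3)
(520, 772, 3)
```

View pics/hook1.png

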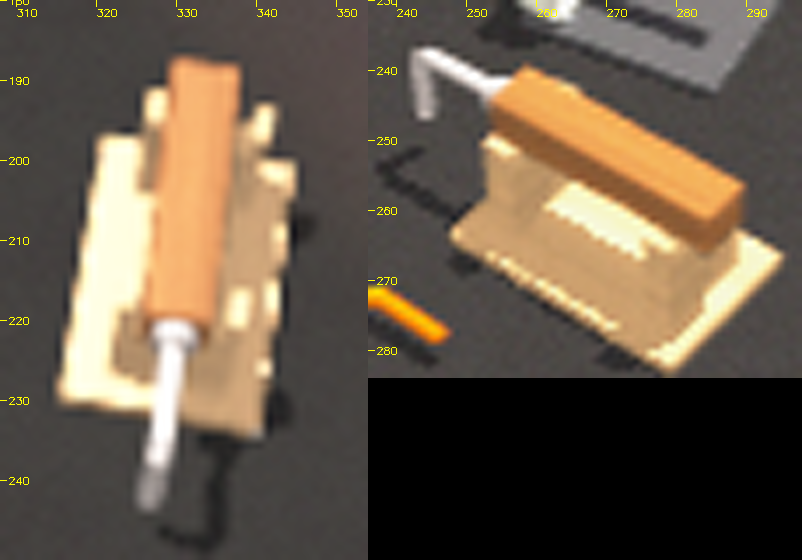

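View pics/pan1.png

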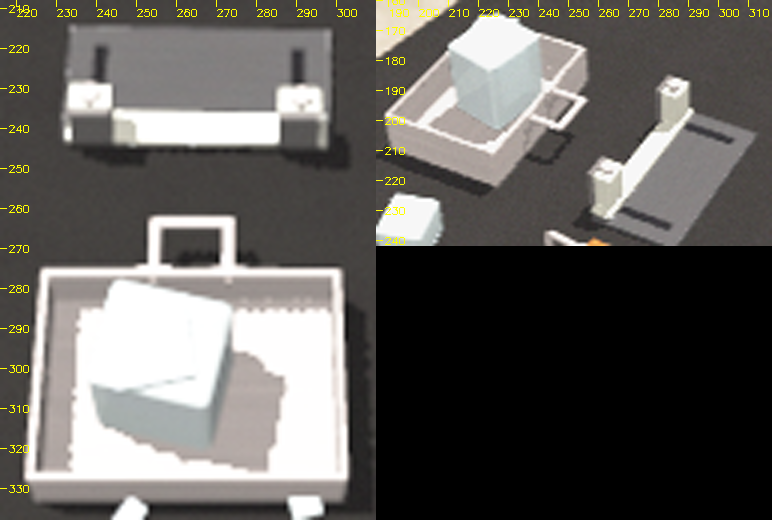

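The crops confirm it: the brown hook on the plywood rest has its prong pointing away from the robot, with the tip at scene (326,243). The pan loop's cross bar runs from (253.5,263.5) to (275,263.5). The post front top edges are at about (238,236) and (291,237.5).

```bash
cat > h.py <<'E'
import numpy as np,cv2
def ray(c,u,v,fish=False):
    R,t=np.array(c["R"]),np.array(c["t"])
    x,y=(u-c["cx"])/c["fx"],(v-c["cy"])/c["fy"]
    if fish:
        r=np.hypot(x,y)+1e-12; d=np.array([x/r*np.sin(r),y/r*np.sin(r),np.cos(r)])
    else: d=np.array([x,y,1.])
    return -R.T@t,R.T@d
def onz(c,p,z,fish=False):
    o,d=ray(c,*p,fish);return o+d*(z-o[2])/d[2]
def tri(r1,r2):
    A=[];b=[]
    for o,d in(r1,r2):
        d=d/np.linalg.norm(d);P=np.eye(3)-np.outer(d,d);A.append(P);b.append(P@o)
    x=np.linalg.lstsq(np.vstack(A),np.hstack(b),rcond=None)[0];return x
def proj(c,X,fish=False):
    p=np.array(c["R"])@X+np.array(c["t"])
    if fish:
        r=np.hypot(p[0],p[1]);th=np.arctan2(r,p[2]);return np.array([c["cx"]+c["fx"]*th*p[0]/r,c["cy"]+c["fy"]*th*p[1]/r])
    return np.array([c["cx"]+c["fx"]*p[0]/p[2],c["cy"]+c["fy"]*p[1]/p[2]])
E
python3 - <<'E'
import pickle;from h import *
np.set_printoptions(precision=1,suppress=True)
d=pickle.load(open("d0.pkl","rb"));S,T=d["scene"][0],d["side"][0]
def L(n,c,ps,z):
    q=np.array([onz(c,p,z)[:2] for p in ps]);print(n,q.tolist() and q.round(1).tolist(),"mean",q.mean(0));return q
L("handle sc",S,[(329.2,187.2),(338,188.2),(333.6,221.2),(326.1,219.7)],70)
L("handle sd",T,[(253.4,244),(258.9,239.4),(289.9,256.6),(285.1,260.7)],70)
L("prong tip sc",S,[(326.3,243)],17);L("tip sd",T,[(244.2,246.5)],17)
L("bend sd",T,[(244,237.5)],58)
L("rest base sc",S,[(315.5,230),(340.5,234.3)],8)
L("rest base sd",T,[(247.8,264),(279.3,283),(295.2,266.5)],8)
L("rim sc",S,[(226.5,275.5),(301,275.5),(303,327.5),(223,328)],50)
L("rim sd",T,[(190,196),(225,210),(255.7,176)],50)
L("loop sc",S,[(253.5,263.5),(275,263.5)],42);L("loop sd",T,[(255.3,192.7),(247.3,202.7)],42)
L("postedge sc",S,[(232.5,236),(244.5,236),(285,237.5),(297,237.5)],58)
print("cam",ray(S,0,0)[0],ray(T,0,0)[0])
print(tri(ray(S,264.2,263.5),ray(T,251.3,197.7)))
E
```

```text
handle sc [[413.0, 239.1], [411.9, 265.7], [530.5, 263.9], [529.3, 242.2]] mean [471.2 252.7]
handle sd [[518.0, 265.9], [516.8, 242.1], [403.4, 242.4], [405.1, 262.7]] mean [460.8 253.3]
prong tip sc [[575.3, 253.8]] mean [575.3 253.8]
tip sd [[568.2, 254.0]] mean [568.2 254. ]
bend sd [[565.4, 253.8]] mean [565.4 253.8]
rest base sc [[532.4, 217.7], [533.7, 293.0]] mean [533.1 255.3]
rest base sd [[519.6, 295.5], [401.1, 296.8], [400.8, 220.2]] mean [440.5 270.8]
rim sc [[738.7, -0.7], [703.2, 195.7], [839.6, 220.3], [875.9, 24.9]] mean [789.4 110.1]
rim sd [[839.0, 208.8], [699.4, 191.2], [730.5, -0.8]] mean [756.3 133.1]
loop sc [[688.0, 62.0], [677.5, 120.2]] mean [682.7  91.1]
loop sd [[681.4, 61.6], [670.6, 115.8]] mean [676.   88.7]
postedge sc [[622.8, -11.6], [616.8, 21.7], [601.1, 135.0], [595.0, 168.3]] mean [608.9  78.4]
cam [1122.5  198.  1021.2] [-137.8  965.6 1084.3]
[679.5  88.5  38.2]
```

```bash
python3 -m jog '[{"dx":0.014,"dy":0.046,"wz":-0.14,"grip":-1},{"dx":0.014,"dy":0.046,"wz":-0.14},{"dx":0.014,"dy":0.046,"wz":-0.122},{"dx":0.014,"dy":0.046},{"dx":0.014,"dy":0.046},{"dx":0.014,"dy":0.046},{"dx":0.014,"dy":0.046},{"dx":0.014,"dy":0.046},{"dx":0.014,"dy":0.046}]'
python3 -m jog '[{"dx":0.014,"dy":0.046},{"dx":0.014,"dy":0.046},{"dx":0.014,"dy":0.046},{"dx":0.014,"dy":0.046},{"dx":0.014,"dy":0.046},{"dx":0.014,"dy":0.046},{"dx":0.012,"dy":0.046},{"dx":0,"dy":0.0},{"dx":0,"dy":0}]'
python3 - <<'E'
from workcell import env
import cv2,pickle
s=env.state();c=env.get_calibration("wrist");im=env.grab_frame("wrist")
print(s["ee_pos"],s["ee_rot"],s["time_s"]);pickle.dump((c,im,s),open("w1.pkl","wb"))
cv2.imwrite("pics/w1.png",cv2.resize(im[:,:,::-1],(784,588),interpolation=cv2.INTER_CUBIC))
E
```

```text
[ 224.73702297 -528.8621623   213.28830812] [-1.79921150e+02 -2.02587346e-03  2.30205310e+01] 0.15invalid input
invalid input
```

View pics/w1.png

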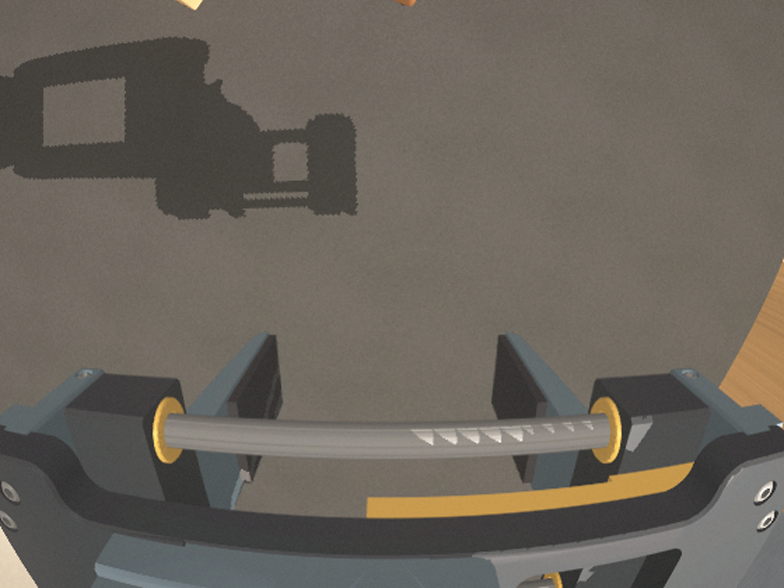

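The moves were refused, probably because every row needs all its keys. The wrist view shows only empty bench and the fingers. I'll resend with full rows.

```bash
python3 -m jog '[{"dx":0.014,"dy":0.046,"dz":0,"wx":0,"wy":0,"wz":-0.14,"grip":-1},{"dx":0.014,"dy":0.046,"dz":0,"wx":0,"wy":0,"wz":-0.14,"grip":-1},{"dx":0.014,"dy":0.046,"dz":0,"wx":0,"wy":0,"wz":-0.122,"grip":-1},{"dx":0.014,"dy":0.046,"dz":0,"wx":0,"wy":0,"wz":0,"grip":-1},{"dx":0.014,"dy":0.046,"dz":0,"wx":0,"wy":0,"wz":0,"grip":-1},{"dx":0.014,"dy":0.046,"dz":0,"wx":0,"wy":0,"wz":0,"grip":-1},{"dx":0.014,"dy":0.046,"dz":0,"wx":0,"wy":0,"wz":0,"grip":-1},{"dx":0.014,"dy":0.046,"dz":0,"wx":0,"wy":0,"wz":0,"grip":-1},{"dx":0.014,"dy":0.046,"dz":0,"wx":0,"wy":0,"wz":0,"grip":-1},{"dx":0.014,"dy":0.046,"dz":0,"wx":0,"wy":0,"wz":0,"grip":-1}]' 20
python3 -m jog '[{"dx":0.01,"dy":0.046,"dz":0,"wx":0,"wy":0,"wz":0,"grip":-1},{"dx":0.01,"dy":0.046,"dz":0,"wx":0,"wy":0,"wz":0,"grip":-1},{"dx":0.01,"dy":0.046,"dz":0,"wx":0,"wy":0,"wz":0,"grip":-1},{"dx":0.01,"dy":0.046,"dz":0,"wx":0,"wy":0,"wz":0,"grip":-1},{"dx":0.01,"dy":0.046,"dz":0,"wx":0,"wy":0,"wz":0,"grip":-1},{"dx":0.01,"dy":0.046,"dz":0,"wx":0,"wy":0,"wz":0,"grip":-1},{"dx":0.01,"dy":0.046,"dz":0,"wx":0,"wy":0,"wz":0,"grip":-1},{"dx":0,"dy":0,"dz":0,"wx":0,"wy":0,"wz":0,"grip":-1},{"dx":0,"dy":0,"dz":0,"wx":0,"wy":0,"wz":0,"grip":-1}]' 20
python3 - <<'E'
from workcell import env
import cv2,pickle
s=env.state();c=env.get_calibration("wrist");im=env.grab_frame("wrist")
print(s["ee_pos"],s["ee_rot"],s["time_s"]);pickle.dump((c,im,s),open("w1.pkl","wb"))
cv2.imwrite("pics/w2.png",cv2.resize(im[:,:,::-1],(784,588),interpolation=cv2.INTER_CUBIC))
E
```

```text
time_s: 1.2
ee_pos: [364.9, -67.4, 214.2]
ee_rot: [180.0, -0.1, -0.0]
force: [1.8, -1.3, -0.5]
gripper_width: 91.0
time_s: 2.1
ee_pos: [434.4, 253.2, 213.3]
ee_rot: [179.9, 0.1, 0.1]
force: [0.6, -0.9, -0.7]
gripper_width: 91.1
[434.4476573  253.21740485 213.34854199] [1.79925203e+02 7.73151511e-02 1.06990429e-01] 2.1
```

View pics/w2.png

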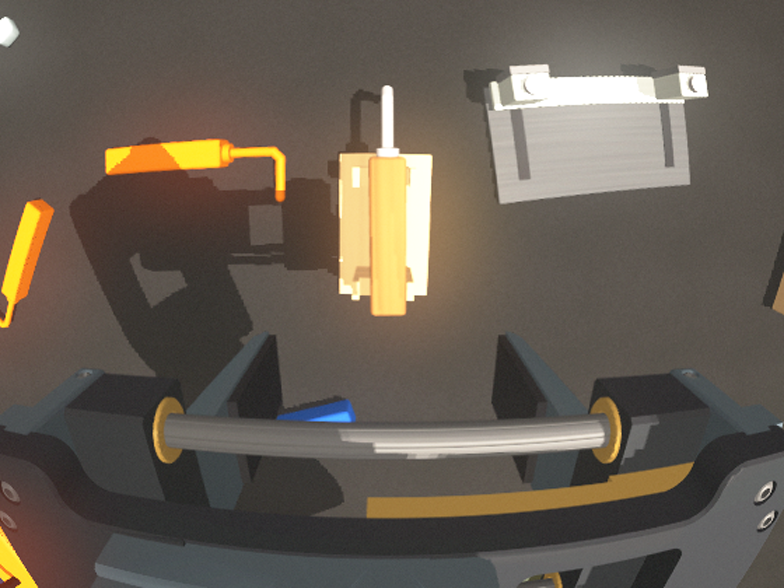

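The wrist view shows the brown hook's handle with its top face from (371,157) to (406,~312) (enlarged px), the rod tip at (387,88), and the rest base with far corners (340,154) and (433,154). The stop's plate and posts are at upper right.

```bash
python3 - <<'E'
import pickle;from h import *
np.set_printoptions(precision=1,suppress=True)
c,im,s=pickle.load(open("w1.pkl","rb"));k=1.4
print("cam",ray(c,0,0)[0])
def L(n,ps,z): print(n,[onz(c,(u/k,v/k),z,True)[:2].round(1).tolist() for u,v in ps])
L("handle70",[(371,157),(406,157),(371,315),(406,315),(371,303),(406,303)],70)
L("restbase8",[(340,154),(433,154),(340,294),(429,294)],8)
L("rod z58",[(387,87)],58)
L("plate6",[(499,203),(690,184)],6)
L("post front top z58",[(511,67),(547,66),(677,66),(705,66)],58)
for z in (0,8): L("plate corner far"+str(z),[(488,84)],z)
hsv=cv2.cvtColor(im,cv2.COLOR_RGB2HSV)
for n in("scene","side"):
    cc=pickle.load(open("d0.pkl","rb"))[n][0]
    for x in(460,465,470):print(n,x,proj(cc,np.array([x-57.5,253,70.])),proj(cc,np.array([x+57.5,253,70.])))
E
```

```text
cam [518.9 253.4 383.7]
handle70 [[521.4, 263.5], [521.5, 239.7], [408.2, 264.0], [408.2, 238.4], [417.4, 263.9], [417.5, 238.6]]
restbase8 [[524.6, 290.7], [524.8, 215.0], [405.4, 292.8], [405.6, 215.8]]
rod z58 [[572.0, 252.7]]
plate6 [[485.5, 157.8], [517.0, -39.4]]
post front top z58 [[591.3, 163.8], [595.1, 136.0], [614.9, 17.9], [621.7, -13.5]]
plate corner far0 [[587.3, 168.1]]
plate corner far8 [[585.9, 169.8]]
scene 460 [334.1 185.1] [330.3 216.8]
scene 465 [334.  186.4] [330.1 218.3]
scene 470 [333.8 187.7] [329.9 219.7]
side 460 [287.9 259. ] [256.4 241.5]
side 465 [286.5 258.2] [255.  240.7]
side 470 [285.1 257.4] [253.7 240. ]
```

Handle centre ≈ (465,252), which agrees with the rest base centre (465,253.7), the 115 mm length and the height. Grasping.

```bash
python3 -m jog '[{"dx":0.0153,"dy":-0.0006,"dz":-0.04,"wx":0,"wy":0,"wz":0,"grip":-1},{"dx":0.0153,"dy":-0.0006,"dz":-0.04,"wx":0,"wy":0,"wz":0,"grip":-1},{"dx":0,"dy":0,"dz":-0.04,"wx":0,"wy":0,"wz":0,"grip":-1},{"dx":0,"dy":0,"dz":-0.034,"wx":0,"wy":0,"wz":0,"grip":-1},{"dx":0,"dy":0,"dz":-0.02,"wx":0,"wy":0,"wz":0,"grip":-1},{"dx":0,"dy":0,"dz":0,"wx":0,"wy":0,"wz":0,"grip":-1}]' 60
python3 -m jog '[{"dx":0,"dy":0,"dz":0,"wx":0,"wy":0,"wz":0,"grip":0.3},{"dx":0,"dy":0,"dz":0,"wx":0,"wy":0,"wz":0,"grip":1},{"dx":0,"dy":0,"dz":0,"wx":0,"wy":0,"wz":0,"grip":1},{"dx":0,"dy":0,"dz":0,"wx":0,"wy":0,"wz":0,"grip":1},{"dx":0,"dy":0,"dz":0,"wx":0,"wy":0,"wz":0,"grip":1},{"dx":0,"dy":0,"dz":0,"wx":0,"wy":0,"wz":0,"grip":1},{"dx":0,"dy":0,"dz":0,"wx":0,"wy":0,"wz":0,"grip":1},{"dx":0,"dy":0,"dz":0,"wx":0,"wy":0,"wz":0,"grip":1}]' 60
```

```text
time_s: 2.75
ee_pos: [463.2, 248.8, 37.6]
ee_rot: [179.8, 0.4, -0.1]
force: [-1.0, -0.7, -0.0]
gripper_width: 91.0
time_s: 3.55
ee_pos: [465.5, 251.6, 40.0]
ee_rot: [180.0, 0.0, -0.0]
force: [-0.2, 0.6, -0.2]
gripper_width: 30.0
```

```bash
python3 -m jog '[{"dx":0,"dy":0,"dz":0,"wx":0,"wy":0,"wz":0,"grip":1},{"dx":0,"dy":0,"dz":0,"wx":0,"wy":0,"wz":0,"grip":1},{"dx":0,"dy":0,"dz":0,"wx":0,"wy":0,"wz":0,"grip":1}]' 60
python3 - <<'E'
from workcell import env
print(env.state()["ee_pos"],env.state()["ee_rot"])
E
python3 -m jog '[{"dx":0,"dy":0,"dz":0.01,"wx":0,"wy":0,"wz":0,"grip":1},{"dx":0,"dy":0,"dz":0.02,"wx":0,"wy":0,"wz":0,"grip":1},{"dx":0,"dy":0,"dz":0.03,"wx":0,"wy":0,"wz":0,"grip":1},{"dx":0,"dy":0,"dz":0.03,"wx":0,"wy":0,"wz":0,"grip":1},{"dx":0,"dy":0,"dz":0.03,"wx":0,"wy":0,"wz":0,"grip":1},{"dx":0,"dy":0,"dz":0,"wx":0,"wy":0,"wz":0,"grip":1},{"dx":0,"dy":0,"dz":0,"wx":0,"wy":0,"wz":0,"grip":1}]' 60
```

```text
time_s: 3.85
ee_pos: [465.5, 251.7, 40.0]
ee_rot: [-180.0, -0.0, -0.0]
force: [-0.4, 0.9, 0.2]
gripper_width: 25.9
[465.50283053 251.70932738  39.96473079] [-1.79994512e+02 -2.57264686e-03 -1.32213122e-02]
time_s: 4.55
ee_pos: [465.1, 251.3, 160.1]
ee_rot: [180.0, -0.0, -0.0]
force: [0.1, -0.5, -3.0]
gripper_width: 25.5
```

```bash
python3 -m jog '[{"dx":0.013,"dy":-0.038,"dz":0,"wx":0,"wy":0,"wz":0.042,"grip":1},{"dx":0.013,"dy":-0.038,"dz":0,"wx":0,"wy":0,"wz":0.042,"grip":1},{"dx":0.013,"dy":-0.038,"dz":0,"wx":0,"wy":0,"wz":0.041,"grip":1},{"dx":0.013,"dy":-0.038,"dz":0,"wx":0,"wy":0,"wz":0.041,"grip":1},{"dx":0.013,"dy":-0.038,"dz":0,"wx":0,"wy":0,"wz":0,"grip":1},{"dx":0,"dy":0,"dz":0,"wx":0,"wy":0,"wz":0,"grip":1},{"dx":0,"dy":0,"dz":0,"wx":0,"wy":0,"wz":0,"grip":1},{"dx":0,"dy":0,"dz":0,"wx":0,"wy":0,"wz":0,"grip":1}]' 60
python3 - <<'E'
from workcell import env
import cv2,pickle
s=env.state();c=env.get_calibration("wrist");im=env.grab_frame("wrist")
print(s["ee_pos"],s["ee_rot"],s["time_s"]);pickle.dump((c,im,s),open("w3.pkl","wb"))
cv2.imwrite("pics/w3.png",cv2.resize(im[:300,:,::-1][:, 80:480],(800,600),interpolation=cv2.INTER_CUBIC))
E
```

```text
time_s: 5.35
ee_pos: [529.4, 62.2, 158.7]
ee_rot: [-180.0, 0.2, 9.5]
force: [-0.1, -0.2, -1.3]
gripper_width: 25.7
[529.35020816  62.16772112 158.72048148] [-1.79970359e+02  1.67917544e-01  9.52701184e+00] 5.35
```

View pics/w3.png

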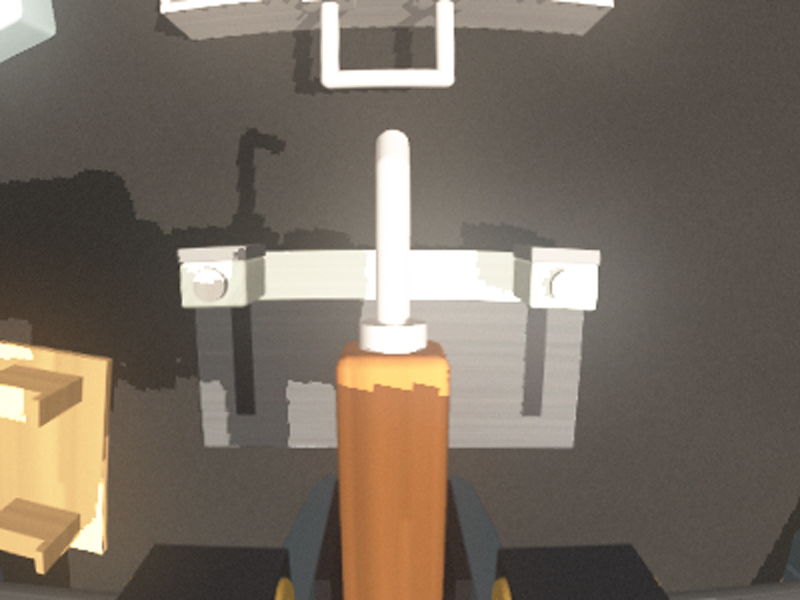

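The wrist view with the hook held shows the loop's cross bar from (321,80) to (455,80) (crop px), the prong and rod top end at (392,135), and the post edges at about y=262, x 180 to 600. The stop is nearly parallel to the tool.

```bash
python3 - <<'E'
import pickle;from h import *
c,im,s=pickle.load(open("w3.pkl","rb"))
print("cam",ray(c,0,0)[0].round(1))
def L(n,ps,z):
    q=[onz(c,(80+u/2,v/2),z,True)[:2].round(1) for u,v in ps];d=q[-1]-q[0];print(n,q,"mean",np.mean(q,0).round(1),"yaw",np.degrees(np.arctan2(d[0],-d[1])) )
L("loop42",[(321,79),(455,79)],42)
L("pan rim",[(162,10),(612,6)],50)
L("postfront58",[(180,262),(248,262),(530,262),(600,262)],58)
L("postback58",[(183,307),(245,304),(530,307),(597,309)],58)
L("plate6",[(205,447),(575,446)],6)
zc=s["ee_pos"][2]+19; L("rod end",[(392,131)],zc)
p=s["ee_pos"][:2]+110*np.array([np.cos(.1663),np.sin(.1663)]);print("expected rod end",p)
E
```

```text
cam [612.9  75.9 328.9]
loop42 [array([674.5, 117.7]), array([684. ,  60.4])] mean [679.2  89. ] yaw 9.413670269948314
pan rim [array([700., 194.]), array([734.2,  -1.8])] mean [717.1  96.1] yaw 9.90778910236232
postfront58 [array([586.5, 163.5]), array([590.1, 133.5]), array([609.7,  17. ]), array([616.2, -13.3])] mean [600.6  75.2] yaw 9.53587933526017
postback58 [array([567.2, 159.9]), array([572.2, 132.4]), array([590.9,  13.2]), array([595.9, -16.4])] mean [581.6  72.3] yaw 9.246112745563229
plate6 [array([484.4, 157.1]), array([518.3, -40. ])] mean [501.4  58.6] yaw 9.759042457911004
rod end [array([635.4,  79.8])] mean [635.4  79.8] yaw 180.0
expected rod end [637.83264748  80.37652004]
```

```bash
python3 -m jog '[{"dx":0.022,"dy":0.0043,"dz":0,"wx":0,"wy":0,"wz":0,"grip":1},{"dx":0.022,"dy":0.0043,"dz":0,"wx":0,"wy":0,"wz":0,"grip":1},{"dx":0.0225,"dy":0.0043,"dz":0,"wx":0,"wy":0,"wz":0,"grip":1},{"dx":0,"dy":0,"dz":-0.02,"wx":0,"wy":0,"wz":0,"grip":1},{"dx":0,"dy":0,"dz":-0.025,"wx":0,"wy":0,"wz":0,"grip":1},{"dx":0,"dy":0,"dz":-0.025,"wx":0,"wy":0,"wz":0,"grip":1},{"dx":0,"dy":0,"dz":-0.01,"wx":0,"wy":0,"wz":0,"grip":1},{"dx":0,"dy":0,"dz":0,"wx":0,"wy":0,"wz":0,"grip":1},{"dx":0,"dy":0,"dz":0,"wx":0,"wy":0,"wz":0,"grip":1}]' 60
python3 - <<'E'
from workcell import env
import cv2,pickle
from h import *
d={n:(env.get_calibration(n),env.grab_frame(n)) for n in("wrist","side")}
o=np.hstack([cv2.resize(d["wrist"][1][0:200,180:380],(400,400)),cv2.resize(d["side"][1][140:240,190:290],(400,400),interpolation=cv2.INTER_CUBIC)])
cv2.imwrite("pics/w4.png",o[:,:,::-1])
E
```

```text
time_s: 6.3
ee_pos: [597.5, 75.1, 80.8]
ee_rot: [180.0, -0.1, 9.5]
force: [0.3, 0.9, -0.5]
gripper_width: 25.5
```

View pics/w4.png

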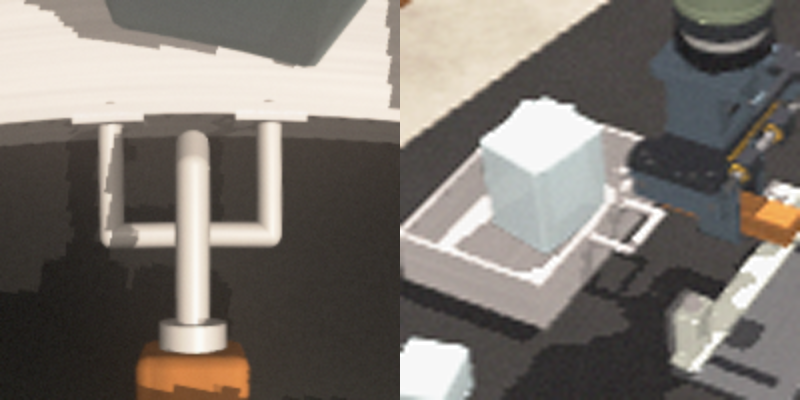

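The prong is centred laterally between the side bars (191 vs 190 px) and above the opening. Lowering it in.

```bash
python3 -m jog '[{"dx":-0.001,"dy":0,"dz":-0.008,"wx":0,"wy":0,"wz":0,"grip":1},{"dx":-0.001,"dy":0,"dz":-0.008,"wx":0,"wy":0,"wz":0,"grip":1},{"dx":0,"dy":0,"dz":-0.008,"wx":0,"wy":0,"wz":0,"grip":1},{"dx":0,"dy":0,"dz":-0.008,"wx":0,"wy":0,"wz":0,"grip":1},{"dx":0,"dy":0,"dz":-0.005,"wx":0,"wy":0,"wz":0,"grip":1},{"dx":0,"dy":0,"dz":0,"wx":0,"wy":0,"wz":0,"grip":1},{"dx":0,"dy":0,"dz":0,"wx":0,"wy":0,"wz":0,"grip":1}]' 60
python3 -m jog '[{"dx":-0.003,"dy":-0.0005,"dz":0,"wx":0,"wy":0,"wz":0,"grip":1},{"dx":-0.002,"dy":-0.0003,"dz":0,"wx":0,"wy":0,"wz":0,"grip":1},{"dx":-0.001,"dy":-0.0002,"dz":0,"wx":0,"wy":0,"wz":0,"grip":1},{"dx":-0.001,"dy":-0.0002,"dz":0,"wx":0,"wy":0,"wz":0,"grip":1}]' 60
```

```text
time_s: 7.1
ee_pos: [595.1, 74.5, 42.8]
ee_rot: [180.0, 0.0, 9.5]
force: [0.3, 0.4, -2.4]
gripper_width: 25.7
time_s: 7.5
ee_pos: [587.9, 73.3, 43.3]
ee_rot: [180.0, -0.0, 9.5]
force: [0.1, -0.7, -1.6]
gripper_width: 25.9
```

```bash
python3 -m jog '[{"dx":-0.001,"dy":-0.00017,"dz":0,"wx":0,"wy":0,"wz":0,"grip":1},{"dx":-0.001,"dy":-0.00017,"dz":0,"wx":0,"wy":0,"wz":0,"grip":1},{"dx":-0.001,"dy":-0.00017,"dz":0,"wx":0,"wy":0,"wz":0,"grip":1},{"dx":-0.001,"dy":-0.00017,"dz":0,"wx":0,"wy":0,"wz":0,"grip":1},{"dx":-0.001,"dy":-0.00017,"dz":0,"wx":0,"wy":0,"wz":0,"grip":1}]' 60
python3 -m jog '[{"dx":-0.001,"dy":-0.00017,"dz":0,"wx":0,"wy":0,"wz":0,"grip":1},{"dx":-0.001,"dy":-0.00017,"dz":0,"wx":0,"wy":0,"wz":0,"grip":1},{"dx":-0.001,"dy":-0.00017,"dz":0,"wx":0,"wy":0,"wz":0,"grip":1},{"dx":-0.001,"dy":-0.00017,"dz":0,"wx":0,"wy":0,"wz":0,"grip":1}]' 60
python3 -m jog '[{"dx":-0.001,"dy":-0.00017,"dz":0,"wx":0,"wy":0,"wz":0,"grip":1},{"dx":-0.001,"dy":-0.00017,"dz":0,"wx":0,"wy":0,"wz":0,"grip":1},{"dx":-0.001,"dy":-0.00017,"dz":0,"wx":0,"wy":0,"wz":0,"grip":1},{"dx":-0.001,"dy":-0.00017,"dz":0,"wx":0,"wy":0,"wz":0,"grip":1}]' 60
```

```text
time_s: 8.0
ee_pos: [583.3, 72.5, 43.0]
ee_rot: [180.0, -0.1, 9.5]
force: [2.1, 0.8, -2.6]
gripper_width: 25.7
time_s: 8.4
ee_pos: [579.8, 71.9, 43.3]
ee_rot: [180.0, -0.1, 9.5]
force: [5.8, 1.2, -3.3]
gripper_width: 25.6
time_s: 8.8
ee_pos: [575.4, 71.1, 43.2]
ee_rot: [180.0, -0.1, 9.5]
force: [3.8, 0.8, -1.1]
gripper_width: 25.8
```

Contact came at TCP x≈583 and the pan is sliding at about 4–6 N. Home is expected near TCP x≈471, so I'll draw at 20–25 mm/s to about 492 first.

```bash
python3 -m jog '[{"dx":-0.0015,"dy":-0.00025,"dz":0,"wx":0,"wy":0,"wz":0,"grip":1},{"dx":-0.002,"dy":-0.00033,"dz":0,"wx":0,"wy":0,"wz":0,"grip":1},{"dx":-0.002,"dy":-0.00033,"dz":0,"wx":0,"wy":0,"wz":0,"grip":1},{"dx":-0.002,"dy":-0.00033,"dz":0,"wx":0,"wy":0,"wz":0,"grip":1},{"dx":-0.002,"dy":-0.00033,"dz":0,"wx":0,"wy":0,"wz":0,"grip":1},{"dx":-0.002,"dy":-0.00033,"dz":0,"wx":0,"wy":0,"wz":0,"grip":1},{"dx":-0.002,"dy":-0.00033,"dz":0,"wx":0,"wy":0,"wz":0,"grip":1},{"dx":-0.002,"dy":-0.00033,"dz":0,"wx":0,"wy":0,"wz":0,"grip":1},{"dx":-0.002,"dy":-0.00033,"dz":0,"wx":0,"wy":0,"wz":0,"grip":1},{"dx":-0.002,"dy":-0.00033,"dz":0,"wx":0,"wy":0,"wz":0,"grip":1}]' 60
python3 -m jog '[{"dx":-0.0025,"dy":-0.00042,"dz":0,"wx":0,"wy":0,"wz":0,"grip":1},{"dx":-0.0025,"dy":-0.00042,"dz":0,"wx":0,"wy":0,"wz":0,"grip":1},{"dx":-0.0025,"dy":-0.00042,"dz":0,"wx":0,"wy":0,"wz":0,"grip":1},{"dx":-0.0025,"dy":-0.00042,"dz":0,"wx":0,"wy":0,"wz":0,"grip":1},{"dx":-0.0025,"dy":-0.00042,"dz":0,"wx":0,"wy":0,"wz":0,"grip":1},{"dx":-0.0025,"dy":-0.00042,"dz":0,"wx":0,"wy":0,"wz":0,"grip":1},{"dx":-0.0025,"dy":-0.00042,"dz":0,"wx":0,"wy":0,"wz":0,"grip":1},{"dx":-0.0025,"dy":-0.00042,"dz":0,"wx":0,"wy":0,"wz":0,"grip":1},{"dx":-0.0025,"dy":-0.00042,"dz":0,"wx":0,"wy":0,"wz":0,"grip":1},{"dx":-0.0025,"dy":-0.00042,"dz":0,"wx":0,"wy":0,"wz":0,"grip":1}]' 60
python3 -m jog '[{"dx":-0.0025,"dy":-0.00042,"dz":0,"wx":0,"wy":0,"wz":0,"grip":1},{"dx":-0.0025,"dy":-0.00042,"dz":0,"wx":0,"wy":0,"wz":0,"grip":1},{"dx":-0.0025,"dy":-0.00042,"dz":0,"wx":0,"wy":0,"wz":0,"grip":1},{"dx":-0.0025,"dy":-0.00042,"dz":0,"wx":0,"wy":0,"wz":0,"grip":1},{"dx":-0.0025,"dy":-0.00042,"dz":0,"wx":0,"wy":0,"wz":0,"grip":1},{"dx":-0.0025,"dy":-0.00042,"dz":0,"wx":0,"wy":0,"wz":0,"grip":1},{"dx":-0.0025,"dy":-0.00042,"dz":0,"wx":0,"wy":0,"wz":0,"grip":1},{"dx":-0.0025,"dy":-0.00042,"dz":0,"wx":0,"wy":0,"wz":0,"grip":1},{"dx":-0.0025,"dy":-0.00042,"dz":0,"wx":0,"wy":0,"wz":0,"grip":1},{"dx":-0.0025,"dy":-0.00042,"dz":0,"wx":0,"wy":0,"wz":0,"grip":1}]' 60
```

```text
time_s: 9.8
ee_pos: [555.6, 67.9, 43.1]
ee_rot: [180.0, -0.0, 9.5]
force: [5.3, 1.2, -0.6]
gripper_width: 25.6
time_s: 10.8
ee_pos: [530.5, 63.7, 43.2]
ee_rot: [180.0, -0.0, 9.5]
force: [4.8, 1.4, 0.7]
gripper_width: 25.6
time_s: 11.8
ee_pos: [505.5, 59.5, 43.1]
ee_rot: [180.0, -0.0, 9.5]
force: [5.8, 0.5, -1.0]
gripper_width: 25.7
```

```bash
python3 -m jog '[{"dx":-0.002,"dy":-0.00033,"dz":0,"wx":0,"wy":0,"wz":0,"grip":1},{"dx":-0.002,"dy":-0.00033,"dz":0,"wx":0,"wy":0,"wz":0,"grip":1},{"dx":-0.002,"dy":-0.00033,"dz":0,"wx":0,"wy":0,"wz":0,"grip":1},{"dx":-0.002,"dy":-0.00033,"dz":0,"wx":0,"wy":0,"wz":0,"grip":1},{"dx":-0.001,"dy":-0.00017,"dz":0,"wx":0,"wy":0,"wz":0,"grip":1},{"dx":0,"dy":0,"dz":0,"wx":0,"wy":0,"wz":0,"grip":1}]' 60
python3 - <<'E'
from workcell import env
import cv2,pickle,numpy as np
s=env.state();c=env.get_calibration("wrist");im=env.grab_frame("wrist")
print(s["ee_pos"],s["force"],s["torque"]);pickle.dump((c,im,s),open("w5.pkl","wb"))
cv2.imwrite("pics/w5.png",cv2.resize(im[:300,80:480,::-1],(800,600),interpolation=cv2.INTER_CUBIC))
E
```

```text
time_s: 12.4
ee_pos: [496.4, 58.0, 43.1]
ee_rot: [180.0, -0.0, 9.5]
force: [3.5, 0.6, -0.5]
gripper_width: 25.9
[496.36613608  57.96434879  43.09776624] [ 3.47250008  0.59456708 -0.47942186] [ 0.18760402 -0.97554051 -0.00385434]
```

View pics/w5.png

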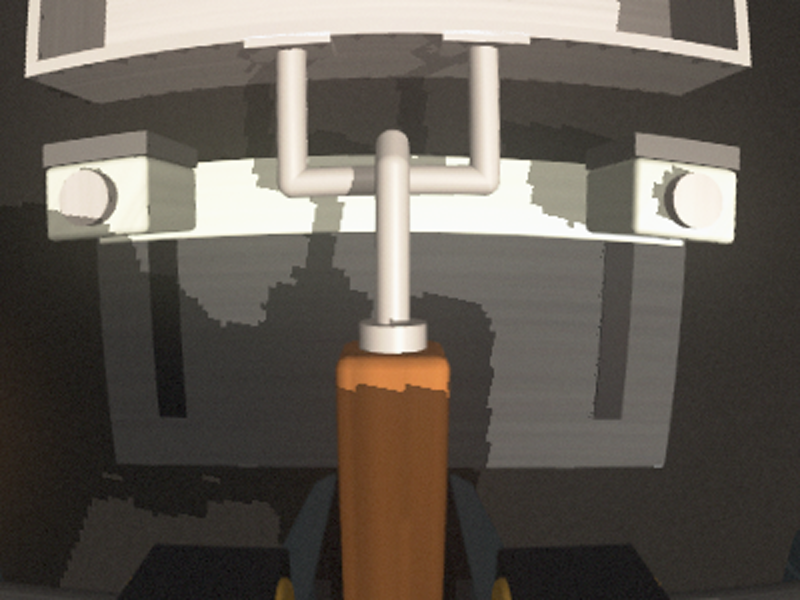

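The pan hangs straight in the hook, square to both posts, about 25 mm short. Approaching slower now.

```bash
python3 - <<'E'
import pickle;from h import *
c,im,s=pickle.load(open("w5.pkl","rb"))
def L(n,ps,z):
    q=[onz(c,(80+u/2,v/2),z,True)[:2].round(1) for u,v in ps];print(n,q)
L("rim",[(25,77),(750,67)],50);L("post",[(45,167),(148,157),(635,160),(738,170)],58)
E
python3 -m jog '[{"dx":-0.001,"dy":-0.00017,"dz":0,"wx":0,"wy":0,"wz":0,"grip":1},{"dx":-0.001,"dy":-0.00017,"dz":0,"wx":0,"wy":0,"wz":0,"grip":1},{"dx":-0.001,"dy":-0.00017,"dz":0,"wx":0,"wy":0,"wz":0,"grip":1},{"dx":-0.001,"dy":-0.00017,"dz":0,"wx":0,"wy":0,"wz":0,"grip":1},{"dx":-0.001,"dy":-0.00017,"dz":0,"wx":0,"wy":0,"wz":0,"grip":1},{"dx":-0.001,"dy":-0.00017,"dz":0,"wx":0,"wy":0,"wz":0,"grip":1},{"dx":-0.001,"dy":-0.00017,"dz":0,"wx":0,"wy":0,"wz":0,"grip":1},{"dx":-0.001,"dy":-0.00017,"dz":0,"wx":0,"wy":0,"wz":0,"grip":1}]' 60
```

```text
rim [array([611.9, 179.7]), array([647.3, -16.4])]
post [array([586. , 163.5]), array([590. , 134.1]), array([609. ,  16.3]), array([614.7, -12.8])]
time_s: 13.25
ee_pos: [488.7, 56.6, 43.0]
ee_rot: [180.0, -0.0, 9.5]
force: [5.2, -0.1, -0.5]
gripper_width: 25.7
```

```bash
python3 -m jog '[{"dx":-0.001,"dy":-0.00017,"dz":0,"wx":0,"wy":0,"wz":0,"grip":1},{"dx":-0.001,"dy":-0.00017,"dz":0,"wx":0,"wy":0,"wz":0,"grip":1},{"dx":-0.001,"dy":-0.00017,"dz":0,"wx":0,"wy":0,"wz":0,"grip":1},{"dx":-0.001,"dy":-0.00017,"dz":0,"wx":0,"wy":0,"wz":0,"grip":1},{"dx":-0.001,"dy":-0.00017,"dz":0,"wx":0,"wy":0,"wz":0,"grip":1},{"dx":-0.001,"dy":-0.00017,"dz":0,"wx":0,"wy":0,"wz":0,"grip":1},{"dx":-0.001,"dy":-0.00017,"dz":0,"wx":0,"wy":0,"wz":0,"grip":1},{"dx":-0.001,"dy":-0.00017,"dz":0,"wx":0,"wy":0,"wz":0,"grip":1}]' 60
for i in 1; do :; done
python3 -m jog '[{"dx":-0.0007,"dy":-0.00012,"dz":0,"wx":0,"wy":0,"wz":0,"grip":1},{"dx":-0.0007,"dy":-0.00012,"dz":0,"wx":0,"wy":0,"wz":0,"grip":1},{"dx":-0.0007,"dy":-0.00012,"dz":0,"wx":0,"wy":0,"wz":0,"grip":1},{"dx":-0.0007,"dy":-0.00012,"dz":0,"wx":0,"wy":0,"wz":0,"grip":1}]' 60
python3 -m jog '[{"dx":-0.0005,"dy":-0.00008,"dz":0,"wx":0,"wy":0,"wz":0,"grip":1},{"dx":-0.0005,"dy":-0.00008,"dz":0,"wx":0,"wy":0,"wz":0,"grip":1},{"dx":-0.0005,"dy":-0.00008,"dz":0,"wx":0,"wy":0,"wz":0,"grip":1}]' 60
```

```text
time_s: 14.05
ee_pos: [480.7, 55.3, 43.0]
ee_rot: [180.0, -0.0, 9.5]
force: [4.9, 1.2, -0.2]
gripper_width: 25.7
time_s: 14.45
ee_pos: [477.9, 54.8, 43.0]
ee_rot: [180.0, -0.0, 9.5]
force: [4.4, 0.2, 0.3]
gripper_width: 25.6
time_s: 14.75
ee_pos: [476.4, 54.5, 43.0]
ee_rot: [180.0, -0.0, 9.5]
force: [5.6, 1.5, -0.2]
gripper_width: 25.6
```

```bash
python3 -m jog '[{"dx":-0.0005,"dy":-0.00008,"dz":0,"wx":0,"wy":0,"wz":0,"grip":1},{"dx":-0.0005,"dy":-0.00008,"dz":0,"wx":0,"wy":0,"wz":0,"grip":1}]' 60|sed -n '1,2p;4p'
python3 -m jog '[{"dx":-0.0005,"dy":-0.00008,"dz":0,"wx":0,"wy":0,"wz":0,"grip":1},{"dx":-0.0005,"dy":-0.00008,"dz":0,"wx":0,"wy":0,"wz":0,"grip":1}]' 60|sed -n '2p;4p'
python3 -m jog '[{"dx":-0.0005,"dy":-0.00008,"dz":0,"wx":0,"wy":0,"wz":0,"grip":1},{"dx":-0.0005,"dy":-0.00008,"dz":0,"wx":0,"wy":0,"wz":0,"grip":1}]' 60|sed -n '2p;4p'
```

```text
time_s: 14.95
ee_pos: [475.4, 54.4, 43.0]
force: [5.2, 1.5, -0.8]
ee_pos: [474.4, 54.2, 43.0]
force: [5.2, 1.2, -1.0]
ee_pos: [473.9, 54.2, 43.0]
force: [6.7, 1.3, -2.3]
```

```bash
python3 -m jog '[{"dx":0,"dy":0,"dz":0,"wx":0,"wy":0,"wz":0,"grip":1}]' 60|sed -n '2p;4p'
python3 -m jog '[{"dx":-0.0004,"dy":-0.00007,"dz":0,"wx":0,"wy":0,"wz":0,"grip":1}]' 60|sed -n '2p;4p'
```

```text
ee_pos: [473.9, 54.2, 43.1]
force: [5.2, 1.9, -2.2]
ee_pos: [473.7, 54.2, 43.1]
force: [6.1, 2.5, -2.4]
```

```bash
python3 -m jog '[{"dx":-0.0004,"dy":-0.00007,"dz":0,"wx":0,"wy":0,"wz":0,"grip":1}]' 60|sed -n '2p;4p'
python3 -m jog '[{"dx":-0.0004,"dy":-0.00007,"dz":0,"wx":0,"wy":0,"wz":0,"grip":1}]' 60|sed -n '2p;4p'
```

```text
ee_pos: [473.3, 54.2, 43.0]
force: [7.4, 2.8, -2.9]
ee_pos: [472.9, 54.2, 43.0]
force: [7.0, 3.3, -2.8]
```

```bash
python3 -m jog '[{"dx":-0.0004,"dy":-0.00007,"dz":0,"wx":0,"wy":0,"wz":0,"grip":1}]' 60|sed -n '2p;4p'
python3 -m jog '[{"dx":-0.0004,"dy":-0.00007,"dz":0,"wx":0,"wy":0,"wz":0,"grip":1}]' 60|sed -n '2p;4p'
```

```text
ee_pos: [472.6, 54.3, 43.1]
force: [7.3, 2.7, -3.7]
ee_pos: [472.5, 54.3, 43.1]
force: [8.4, 3.1, -3.1]
```

```bash
for i in 1; do python3 -m jog '[{"dx":-0.0004,"dy":-0.00007,"dz":0,"wx":0,"wy":0,"wz":0,"grip":1}]' 60|sed -n '2p;4p'
python3 -m jog '[{"dx":-0.0004,"dy":-0.00007,"dz":0,"wx":0,"wy":0,"wz":0,"grip":1}]' 60|sed -n '2p;4p'; done
python3 - <<'E'
from workcell import env
import cv2,pickle,numpy as np
s=env.state();c=env.get_calibration("wrist");im=env.grab_frame("wrist")
print(s["ee_pos"],s["force"],s["torque"]);pickle.dump((c,im,s),open("w6.pkl","wb"))
cv2.imwrite("pics/w6.png",cv2.resize(im[:200,80:480,::-1],(800,400),interpolation=cv2.INTER_CUBIC))
E
```

```text
ee_pos: [472.5, 54.3, 43.1]
force: [9.8, 4.0, -3.8]
ee_pos: [472.5, 54.3, 43.1]
force: [10.9, 3.8, -4.7]
[472.48028365  54.256063    43.07176644] [10.88360111  3.78894171 -4.66394925] [ 0.695458   -1.5763273   0.27609361]
```

View pics/w6.png

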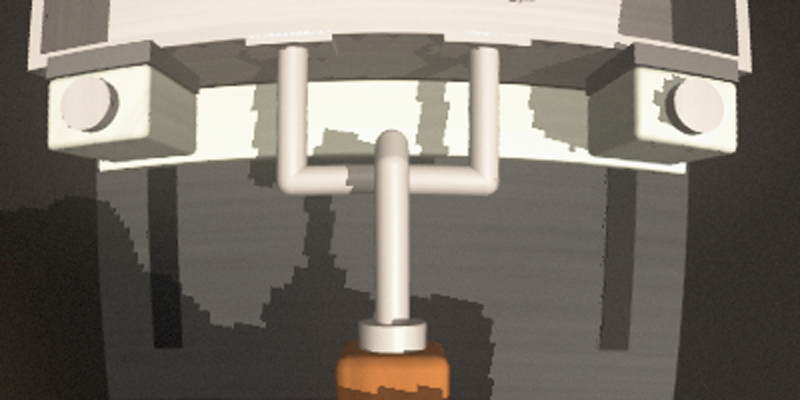

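Position is now fixed at 472.5 while force climbs, so both posts are in contact and the picture shows the pan square against them. I'll build the pull up to about 16 N and hold.

```bash
python3 -m jog '[{"dx":-0.0004,"dy":-0.00007,"dz":0,"wx":0,"wy":0,"wz":0,"grip":1}]' 60|sed -n '2p;4p'
python3 -m jog '[{"dx":-0.0004,"dy":-0.00007,"dz":0,"wx":0,"wy":0,"wz":0,"grip":1}]' 60|sed -n '2p;4p'
python3 -m jog '[{"dx":-0.0004,"dy":-0.00007,"dz":0,"wx":0,"wy":0,"wz":0,"grip":1}]' 60|sed -n '2p;4p'
```

```text
ee_pos: [472.4, 54.3, 43.1]
force: [10.5, 4.1, -6.3]
ee_pos: [472.4, 54.2, 43.1]
force: [12.7, 4.5, -7.5]
ee_pos: [472.4, 54.2, 43.1]
force: [13.6, 4.7, -8.3]
```

```bash
python3 -m jog '[{"dx":-0.0004,"dy":-0.00007,"dz":-0.0003,"wx":0,"wy":0,"wz":0,"grip":1}]' 60|sed -n '2p;4p'
python3 -m jog '[{"dx":-0.0003,"dy":-0.00005,"dz":-0.0003,"wx":0,"wy":0,"wz":0,"grip":1}]' 60|sed -n '2p;4p'
python3 -m jog '[{"dx":0,"dy":0,"dz":0,"wx":0,"wy":0,"wz":0,"grip":1},{"dx":0,"dy":0,"dz":0,"wx":0,"wy":0,"wz":0,"grip":1}]' 60|sed -n '2p;4p'
```

```text
ee_pos: [472.4, 54.2, 42.9]
force: [13.0, 4.6, -6.7]
ee_pos: [472.4, 54.2, 42.7]
force: [12.1, 4.9, -6.3]
ee_pos: [472.4, 54.2, 42.8]
force: [13.0, 5.0, -6.7]
```

```bash
python3 -m jog '[{"dx":-0.0004,"dy":-0.00007,"dz":0,"wx":0,"wy":0,"wz":0,"grip":1}]' 60|sed -n '2p;4p'
python3 -m jog '[{"dx":-0.0004,"dy":-0.00007,"dz":0,"wx":0,"wy":0,"wz":0,"grip":1}]' 60|sed -n '2p;4p'
python3 -m jog '[{"dx":0,"dy":0,"dz":0,"wx":0,"wy":0,"wz":0,"grip":1},{"dx":0,"dy":0,"dz":0,"wx":0,"wy":0,"wz":0,"grip":1}]' 60|sed -n '2p;4p'
```

```text
ee_pos: [472.3, 54.2, 42.8]
force: [14.6, 6.3, -7.7]
ee_pos: [472.3, 54.2, 42.8]
force: [15.9, 5.2, -8.9]
ee_pos: [472.3, 54.2, 42.8]
force: [14.5, 5.8, -7.9]
```

```bash
python3 -m jog '[{"dx":0,"dy":0,"dz":0,"wx":0,"wy":0,"wz":0,"grip":1},{"dx":0,"dy":0,"dz":0,"wx":0,"wy":0,"wz":0,"grip":1},{"dx":0,"dy":0,"dz":0,"wx":0,"wy":0,"wz":0,"grip":1},{"dx":0,"dy":0,"dz":0,"wx":0,"wy":0,"wz":0,"grip":1},{"dx":0,"dy":0,"dz":0,"wx":0,"wy":0,"wz":0,"grip":1}]' 60|sed -n '1,2p;4p'
python3 -m jog '[{"dx":0,"dy":0,"dz":0,"wx":0,"wy":0,"wz":0,"grip":1},{"dx":0,"dy":0,"dz":0,"wx":0,"wy":0,"wz":0,"grip":1},{"dx":0,"dy":0,"dz":0,"wx":0,"wy":0,"wz":0,"grip":1}]' 60|sed -n '1,2p;4p'
```

```text
time_s: 17.8
ee_pos: [472.3, 54.2, 42.8]
force: [13.5, 5.6, -7.8]
time_s: 18.1
ee_pos: [472.3, 54.2, 42.8]
force: [13.7, 4.9, -8.8]
```

Snug hold done: pull along the axis was 14–16 N for over 1 s, against about 5 N sliding. Easing off and centring the prong in the loop.

```bash
python3 -m jog '[{"dx":0.001,"dy":0.0002,"dz":0,"wx":0,"wy":0,"wz":0,"grip":1},{"dx":0.001,"dy":0.0003,"dz":0,"wx":0,"wy":0,"wz":0,"grip":1},{"dx":0.0015,"dy":0.0004,"dz":0,"wx":0,"wy":0,"wz":0,"grip":1},{"dx":0.002,"dy":0.0005,"dz":0,"wx":0,"wy":0,"wz":0,"grip":1},{"dx":0.002,"dy":0.0005,"dz":0,"wx":0,"wy":0,"wz":0,"grip":1},{"dx":0.002,"dy":0.0005,"dz":0,"wx":0,"wy":0,"wz":0,"grip":1},{"dx":0.002,"dy":0.0003,"dz":0,"wx":0,"wy":0,"wz":0,"grip":1},{"dx":0.002,"dy":0.0003,"dz":0,"wx":0,"wy":0,"wz":0,"grip":1},{"dx":0,"dy":0,"dz":0,"wx":0,"wy":0,"wz":0,"grip":1}]' 60
```

```text
time_s: 19.0
ee_pos: [480.9, 56.0, 42.1]
ee_rot: [180.0, 0.1, 9.5]
force: [-0.7, -0.4, -1.8]
gripper_width: 25.9
```

```bash
python3 -m jog '[{"dx":0.0015,"dy":0.0002,"dz":0,"wx":0,"wy":0,"wz":0,"grip":1},{"dx":0.0015,"dy":0.0002,"dz":0,"wx":0,"wy":0,"wz":0,"grip":1},{"dx":0,"dy":0,"dz":0.004,"wx":0,"wy":0,"wz":0,"grip":1},{"dx":0,"dy":0,"dz":0.006,"wx":0,"wy":0,"wz":0,"grip":1}]' 60
python3 -m jog '[{"dx":0,"dy":0,"dz":0.008,"wx":0,"wy":0,"wz":0,"grip":1},{"dx":0,"dy":0,"dz":0.01,"wx":0,"wy":0,"wz":0,"grip":1},{"dx":0,"dy":0,"dz":0.015,"wx":0,"wy":0,"wz":0,"grip":1},{"dx":0,"dy":0,"dz":0.02,"wx":0,"wy":0,"wz":0,"grip":1},{"dx":0,"dy":0,"dz":0.025,"wx":0,"wy":0,"wz":0,"grip":1},{"dx":0,"dy":0,"dz":0.025,"wx":0,"wy":0,"wz":0,"grip":1},{"dx":0,"dy":0,"dz":0.005,"wx":0,"wy":0,"wz":0,"grip":1},{"dx":0,"dy":0,"dz":0,"wx":0,"wy":0,"wz":0,"grip":1}]' 60
python3 - <<'E'
from workcell import env
import cv2,numpy as np
w=env.grab_frame("wrist");s=env.grab_frame("side")
o=np.hstack([cv2.resize(w[:300,130:430],(400,400)),cv2.resize(s[140:260,190:310],(400,400),interpolation=cv2.INTER_CUBIC)])
cv2.imwrite("pics/w7.png",o[:,:,::-1])
E
```

```text
time_s: 19.4
ee_pos: [483.9, 56.5, 52.5]
ee_rot: [180.0, 0.1, 9.5]
force: [-0.1, -0.4, -2.7]
gripper_width: 25.8
time_s: 20.2
ee_pos: [484.6, 56.5, 161.4]
ee_rot: [180.0, -0.1, 9.5]
force: [-0.1, 0.6, -2.9]
gripper_width: 26.0
```

View pics/w7.png

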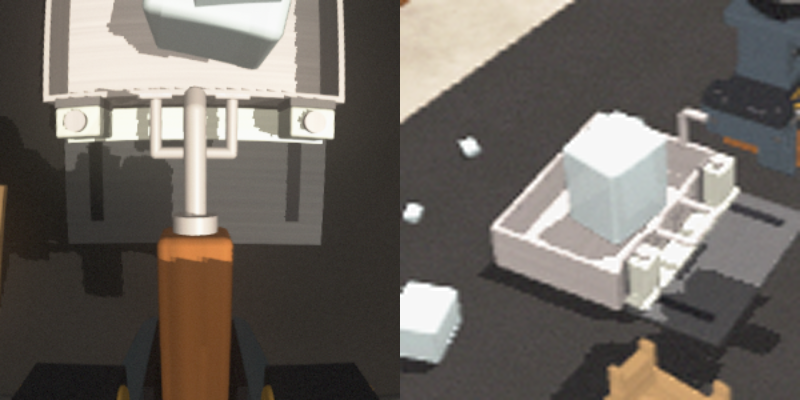

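The pan stands square on both posts with the ice upright, and the hook is clear. The rod end is at the same wrist pixel as before the pull, (276,66), so there was no slip in the grip. Returning the hook to its rest.

```bash
python3 -m jog '[{"dx":-0.0038,"dy":0.039,"dz":0,"wx":0,"wy":0,"wz":-0.042,"grip":1},{"dx":-0.0038,"dy":0.039,"dz":0,"wx":0,"wy":0,"wz":-0.042,"grip":1},{"dx":-0.0038,"dy":0.039,"dz":0,"wx":0,"wy":0,"wz":-0.041,"grip":1},{"dx":-0.0038,"dy":0.039,"dz":0,"wx":0,"wy":0,"wz":-0.041,"grip":1},{"dx":-0.0038,"dy":0.039,"dz":0,"wx":0,"wy":0,"wz":0,"grip":1},{"dx":0,"dy":0,"dz":0,"wx":0,"wy":0,"wz":0,"grip":1},{"dx":0,"dy":0,"dz":0,"wx":0,"wy":0,"wz":0,"grip":1},{"dx":0,"dy":0,"dz":0,"wx":0,"wy":0,"wz":0,"grip":1}]' 60
```

```text
time_s: 21.1
ee_pos: [464.6, 250.5, 159.3]
ee_rot: [179.9, 0.1, -0.0]
force: [0.2, 0.2, -1.8]
gripper_width: 25.9
```

```bash
python3 -m jog '[{"dx":0.0008,"dy":0.0012,"dz":-0.03,"wx":0,"wy":0,"wz":0,"grip":1},{"dx":0,"dy":0,"dz":-0.03,"wx":0,"wy":0,"wz":0,"grip":1},{"dx":0,"dy":0,"dz":-0.02,"wx":0,"wy":0,"wz":0,"grip":1},{"dx":0,"dy":0,"dz":-0.015,"wx":0,"wy":0,"wz":0,"grip":1},{"dx":0,"dy":0,"dz":-0.01,"wx":0,"wy":0,"wz":0,"grip":1},{"dx":0,"dy":0,"dz":0,"wx":0,"wy":0,"wz":0,"grip":1},{"dx":0,"dy":0,"dz":0,"wx":0,"wy":0,"wz":0,"grip":1}]' 60
python3 -m jog '[{"dx":0,"dy":0,"dz":-0.005,"wx":0,"wy":0,"wz":0,"grip":1},{"dx":0,"dy":0,"dz":-0.004,"wx":0,"wy":0,"wz":0,"grip":1},{"dx":0,"dy":0,"dz":-0.003,"wx":0,"wy":0,"wz":0,"grip":1},{"dx":0,"dy":0,"dz":-0.001,"wx":0,"wy":0,"wz":0,"grip":1},{"dx":0,"dy":0,"dz":0,"wx":0,"wy":0,"wz":0,"grip":1}]' 60
```

```text
time_s: 21.8
ee_pos: [466.5, 252.3, 55.8]
ee_rot: [-180.0, -0.0, -0.1]
force: [0.1, -0.1, -2.3]
gripper_width: 25.9
time_s: 22.3
ee_pos: [465.9, 252.7, 42.2]
ee_rot: [180.0, 0.0, -0.0]
force: [0.3, 0.2, -2.0]
gripper_width: 25.4
```

```bash
python3 -m jog '[{"dx":0,"dy":-0.0005,"dz":-0.001,"wx":0,"wy":0,"wz":0,"grip":1},{"dx":0,"dy":0,"dz":-0.001,"wx":0,"wy":0,"wz":0,"grip":1},{"dx":0,"dy":0,"dz":0,"wx":0,"wy":0,"wz":0,"grip":1},{"dx":0,"dy":0,"dz":0,"wx":0,"wy":0,"wz":0,"grip":1}]' 60
```

```text
time_s: 22.7
ee_pos: [466.0, 252.2, 40.4]
ee_rot: [180.0, -0.0, -0.0]
force: [0.3, 1.0, -2.7]
gripper_width: 25.5
```

```bash
python3 -m jog '[{"dx":0,"dy":0,"dz":-0.0005,"wx":0,"wy":0,"wz":0,"grip":1},{"dx":0,"dy":0,"dz":-0.0003,"wx":0,"wy":0,"wz":0,"grip":1},{"dx":0,"dy":0,"dz":0,"wx":0,"wy":0,"wz":0,"grip":1}]' 10
python3 -m jog '[{"dx":0,"dy":0,"dz":0,"wx":0,"wy":0,"wz":0,"grip":0.6},{"dx":0,"dy":0,"dz":0,"wx":0,"wy":0,"wz":0,"grip":0.4},{"dx":0,"dy":0,"dz":0,"wx":0,"wy":0,"wz":0,"grip":0},{"dx":0,"dy":0,"dz":0,"wx":0,"wy":0,"wz":0,"grip":-0.5},{"dx":0,"dy":0,"dz":0,"wx":0,"wy":0,"wz":0,"grip":-1},{"dx":0,"dy":0,"dz":0,"wx":0,"wy":0,"wz":0,"grip":-1},{"dx":0,"dy":0,"dz":0,"wx":0,"wy":0,"wz":0,"grip":-1},{"dx":0,"dy":0,"dz":0,"wx":0,"wy":0,"wz":0,"grip":-1}]' 10
python3 -m jog '[{"dx":0,"dy":0,"dz":0.01,"wx":0,"wy":0,"wz":0,"grip":-1},{"dx":0,"dy":0,"dz":0.02,"wx":0,"wy":0,"wz":0,"grip":-1},{"dx":0,"dy":0,"dz":0.03,"wx":0,"wy":0,"wz":0,"grip":-1},{"dx":0,"dy":0,"dz":0.04,"wx":0,"wy":0,"wz":0,"grip":-1},{"dx":-0.02,"dy":0,"dz":0.04,"wx":0,"wy":0,"wz":0,"grip":-1},{"dx":-0.04,"dy":0,"dz":0.03,"wx":0,"wy":0,"wz":0,"grip":-1},{"dx":0,"dy":0,"dz":0,"wx":0,"wy":0,"wz":0,"grip":-1},{"dx":0,"dy":0,"dz":0,"wx":0,"wy":0,"wz":0,"grip":-1}]' 10
python3 - <<'E'
from workcell import env
import cv2,numpy as np
w=env.grab_frame("wrist");s=env.grab_frame("side")
o=np.hstack([cv2.resize(w[:300,130:430],(400,400)),cv2.resize(s[140:300,180:340],(400,400),interpolation=cv2.INTER_CUBIC)])
cv2.imwrite("pics/w8.png",o[:,:,::-1])
E
```

```text
time_s: 23.0
ee_pos: [466.1, 252.2, 39.9]
ee_rot: [-180.0, -0.0, -0.0]
force: [-0.9, -0.6, 2.2]
gripper_width: 25.9
time_s: 23.8
ee_pos: [466.0, 252.2, 39.5]
ee_rot: [180.0, 0.0, -0.0]
force: [-0.8, -0.8, -0.2]
gripper_width: 72.5
time_s: 24.6
ee_pos: [406.0, 252.4, 210.9]
ee_rot: [-179.9, -0.2, 0.0]
force: [0.3, -0.7, 0.0]
gripper_width: 91.2
```

View pics/w8.png

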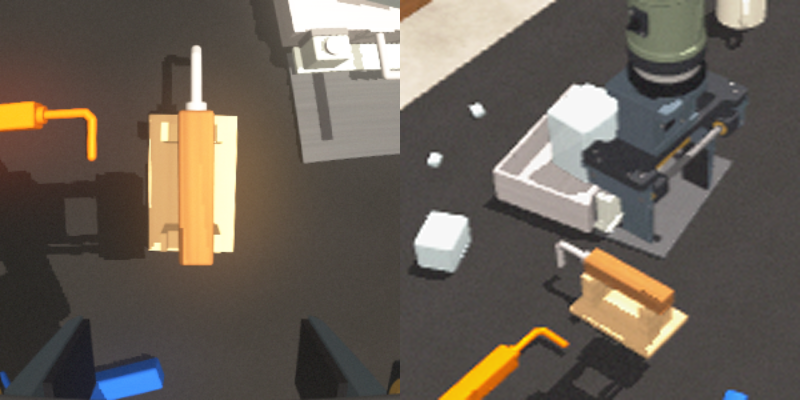

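The hook lies on its rest as it did at first, the pan is at the posts with its ice, and the gripper is free. Handing in.

```bash
python3 -c "
from workcell import env
print(env.state()['time_s'],env.state()['force']);print(env.job_done())"
```

```text
24.7 [ 0.38679371 -0.1504513  -0.47993709]
the job is handed in; nothing more can be done
None
```

The job is done and handed in at 24.7 s of the 69 s allowed; the hand-in reports no verdict.

- **Hooking and drawing:** I took the brown hook from its rest, lowered the prong into the pan's loop and drew the pan about 110 mm at up to 25 mm/s. It slid at about 5 N.
- **Snug hold:** The pan stopped at TCP x ≈ 472.4. I held a pull of about 14–16 N along the axis for over 1 s. Less the sliding friction, that is about 9–11 N on the posts, slightly under the 12 N aim but within the 7–18 N band. The post force is worked out from the wrist force, not measured directly.
- **Unhooking and return:** I centred the prong, lifted it out with no contact force, and laid the hook back on its rest.

**Last checks:** The wrist and side pictures after unhooking show the pan square on both posts with the ice standing, and the hook seated on its rest. The lookalikes and other things I could see were untouched. The gripper was clear, with no real force on it.

**What disagreed:**
- The fixed cameras differed by about 7–10 mm along x, so I used the wrist camera, which fell between them.
- My first move command was refused because every row needs all its keys; nothing moved.
- During the snug pull the wrist also read 4–6 N extra downward and up to 6 N sideways, from the prong rubbing on the loop. No ill effect was visible.

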